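# Load the marking nest and start the laser cycle

### The job

Load the laser marker's nest: gently lower the green nest plate over the two brass pins of the aluminium base until it lies flush, and let go. Then, on the console, press the blue key (clamp), the yellow key (focus) and the green key (start) one at a time in that order, each square to its sloping face, gently but fully down and fully released before the next, keeping the green one down for a full second; do not press the red stop key, and leave everything else on the table where it is.

Things in the scene. Friction and masses are not known exactly. Their poses are not given: they have to be found in the camera images.
- nest_plate: green nest plate, 150 (x) x 100 (y) x 10 mm, about 0.45 kg, loose, lying flat on the table; origin at the centre of its underside, z up. Two through holes of 12 mm diameter on its x axis, 58 mm either side of the centre. A black grip bar stands on its middle: 60 mm long (x), 20 mm wide (y), its top 44 mm above the underside. Alike either way round
- plate_grip (a point): point in the nest plate's grip bar where to grip it, 32 mm above the plate's underside, 12 mm below the bar's top
- nest_base: fixed drilled aluminium nest base, 190 (x) x 140 (y) x 15 mm, origin at the centre of its underside. Two brass pins of 10 mm diameter on its x axis, 58 mm either side of the centre, rise 24 mm above its top face; the top 6 mm is a cone
- seat (a point): centre of the nest base's top face, 15 mm above the table; axes as nest_base. The plate's underside centre comes here when it is flush
- console: fixed blue console, 160 (x) x 272 (y) x 190 mm; origin at table height under the middle of the key row. Its white face slopes 35 degrees, looking to -x and up; four square keys in a row along y, 64 mm apart, colours in any order. A hood square to the face, 64 mm up the slope from the key centres, juts 108 mm from the face: no room for a vertical gripper above the keys
- blue_rim (a point): rim centre of the black guard collar round the blue key; z: outward along the key axis (35 degrees from vertical), x: up the slope, y: along the row. Collar square, 50 mm inside, 58 outside, 22 high above the face. The blue key top (43 mm square) rests somewhere 2 to 10 mm below the rim, each key differently; not measured: feel for it
- blue_key (a joint): travel of the blue spring key into the face, m: 0 up, 0.008 fully down; pushes back with 1.5 N at the top and about 5 N at the bottom
- blue_tell (a joint): orange tell-tale pin just up the slope from the blue key: 0 until the key is pressed, sinks about 0.005 with the key's last 5 mm of travel and stays sunk
- yellow_rim (a point): rim centre of the black guard collar round the yellow key; z: outward along the key axis (35 degrees from vertical), x: up the slope, y: along the row. Collar square, 50 mm inside, 58 outside, 22 high above the face. The yellow key top (43 mm square) rests somewhere 2 to 10 mm below the rim, each key differently; not measured: feel for it
- yellow_key (a joint): travel of the yellow spring key into the face, m: 0 up, 0.008 fully down; pushes back with 1.5 N at the top and about 5 N at the bottom
- yellow_tell (a joint): orange tell-tale pin just up the slope from the yellow key: 0 until the key is pressed, sinks about 0.005 with the key's last 5 mm of travel and stays sunk
- green_rim (a point): rim centre of the black guard collar round the green key; z: outward along the key axis (35 degrees from vertical), x: up the slope, y: along the row. Collar square, 50 mm inside, 58 outside, 22 high above the face. The green key top (43 mm square) rests somewhere 2 to 10 mm below the rim, each key differently; not measured: feel for it
- green_key (a joint): travel of the green spring key into the face, m: 0 up, 0.008 fully down; pushes back with 1.5 N at the top and about 5 N at the bottom
- green_tell (a joint): orange tell-tale pin just up the slope from the green key: 0 until the key is pressed, sinks about 0.005 with the key's last 5 mm of travel and stays sunk
- red_rim (a point): rim centre of the black guard collar round the red key; z: outward along the key axis (35 degrees from vertical), x: up the slope, y: along the row. Collar square, 50 mm inside, 58 outside, 22 high above the face. The red key top (43 mm square) rests somewhere 2 to 10 mm below the rim, each key differently; not measured: feel for it
- red_key (a joint): travel of the red spring key into the face, m: 0 up, 0.008 fully down; pushes back with 1.5 N at the top and about 5 N at the bottom
- red_tell (a joint): orange tell-tale pin just up the slope from the red key: 0 until the key is pressed, sinks about 0.005 with the key's last 5 mm of travel and stays sunk
- ruler: blue steel straightedge, 30 x 200 x 4 mm; loose bystander, origin under its centre
- cards: small stack of black metal cards, 54 x 86 x 12 mm; loose bystander, origin under its centre
- mouse: black computer mouse, 105 x 60 x 30 mm; loose bystander, origin under its centre
- lens_cap: round black lens cap, 72 mm across, 20 mm high; loose bystander, origin under its centre
- driver: screwdriver lying on the table; loose bystander, origin under its centre

How it is judged:
By the outcome, as a careful person would: the job done as asked, in the order asked, and still so for the second after the job is handed in, with the robot touching nothing.
It also fails if it takes over 69 s, if anything falls off the work surface, if the arm or the gripper's body presses on something with over 40 N, if the wrist force passes 120 N, or if a joint passes its speed limit or range.

### The arm

A 6-joint arm with a two-finger parallel gripper is mounted at the origin on the work surface. World frame = base frame: x ahead of the robot, y to its left, z up, the work surface at z = 0. Lengths are in m, angles in rad, forces in N, time in s.
With the tool pointing down it reaches from about 0.25 to 0.725 m from the base axis. Payload 4 kg.
Tool frame: the origin (TCP) lies midway between the tips of the shut fingers; the grasp point (between the pads) lies 19 mm behind it (bot.grip_depth is the distance from the TCP to the grasp point, in m); z points along the fingers, y is the line along which they close (so a half turn about z gives the same grasp; the last joint's range is limited). The gripper opens to 85 mm and grips with 20 to 120 N. Pads are 22 mm wide; open, the fingers measure 114 mm over their backs; the gripper's body (76 mm by 85 mm) begins 54 mm behind the grasp point. The pads swing forward as they close: fully open they stand 13 mm farther back than shut.
Start: joints at [1.19, 0.241, 0.005, 1.335, 0, 1.571], TCP at [0.186, 0.464, 0.231] pointing down, gripper open.
Joint ranges: [-2.72, 2.72], [-1.05, 1.87], [-1.09, 1.28], [-1.99, 2.15], [-1.42, 1.44], [-3.14, 3.14]. Speed limits (rad/s): [2.79, 2.79, 3.14, 3.14, 3.14, 3.14].

### API

Orientations are given as a unit quaternion [x, y, z, w].
In Python, from workcell import bot gives the robot as it stands.
- The arm moves only by the shell command python3 -m creep 'ROWS'. ROWS is JSON, one flat list of numbers, 5 for each row, row after row: the shift along the world's x, y, z in m, then the turn about the world's z in rad, then the finger opening in m, from 0 to 0.0854. In form: [x, y, z, twist, claw, x, y, z, twist, claw, ...]. A call has 1 to 10 rows; each row is the pose to reach, as a shift and turn from the pose commanded when the call began; what a row does not reach only later rows make up. A row lasts 1/12 s, in which the tool goes at most 41.7 mm and 7.16 degrees, less where a joint would pass 70% of its speed; a pose out of reach is approached as far as the arm can. A call with a gripper value outside its range is refused whole. The fingers move at their own pace and stop on an object; the grip force is fixed at half the most. Time passes only in rows, so rows that repeat a pose let the fingers close. It gives the time, the measured TCP pose, the force, the opening and the grip force at its end, in the units of the state.
- bot.get_obs(): the state, without advancing time (a new reading comes with each control period).
- bot.camera(name): name is "scene" or "top" or "wrist"; returns a dict with "pixels" (384x512x3 uint8, red, green, blue), "camera_matrix" (3x3 intrinsics, pixels), "dist_coeffs" ([k1, k2, p1, p2, k3] as OpenCV has them; the pictures are not rectified), "extrinsics" (4x4, takes a point from world to camera coordinates); the wrist camera has in their place "T_tool_cam" (4x4, takes a point from camera to tool coordinates, whose origin is the TCP and whose axes are the flange's). Camera axes: x right, y down, z forward; pixel columns grow to the right and rows downward; lengths in m; the calibration is good to about 2 mm. A picture is of the moment at which its call begins: read the wrist's pose just before it. There is no depth.
- bot.job_done(): hands the job in; it is judged then, once.
Trained networks look in the newest picture that a camera, given by its name, has taken for a name from the list of things; names that differ only in an ending like _2 or _b are one class to them, and where a whole thing is asked for, a point or a joint stands for the part that bears it (a point fixed in the world has none). Each returns a list of dicts, best first, with "score" (0 to 1); they miss things now and then, are a little off and sometimes report something else, mostly with a low value. They report only what shows in the picture. A call takes as long as a camera call.
- bot.look_for(camera, thing): "centre" ([column, row] as shares, 0 to 1, of the picture: columns of its width, rows of its height, amid what is visible of it).
- bot.place_of(camera, thing): "centre" ([column, row] as shares, 0 to 1, of the picture: columns of its width, rows of its height: a listed point, or the origin of a listed thing).
The state is a dict: "clock": time; "joint_pos": joint angles; "joint_vel": joint speeds; "tau": joint torques, N m; "eef_pos": TCP position; "tool_rot": TCP orientation; "ft_force": force on the tool from outside, world axes, zero at the start; "ft_torque": the same for the moment, N m; "grip_width": finger opening in m; "grasp_force": force on a finger pad.
Only numpy, scipy, OpenCV 4.12 (cv2) and the standard library are available. Lean on these libraries where they do the work, as an engineer would, in place of code of your own. Each camera call takes 0.05 s, during which the arm holds its last target. There are 200 camera calls.

## Working session

There is one attempt and no reset: what is moved stays moved. The work goes in short steps, Python scripts to look and compute and a shell command to move; the robot and the scene stay as the last step left them, time stands still between calls to the robot, and variables do not carry over. Pictures are saved under pics/ and viewed, at most 10 in all, crops included, and the job is handed in when it is done.

```bash
ls; mkdir -p pics
cat > h.py <<'E'
import numpy as np, cv2
from workcell import bot
from scipy.spatial.transform import Rotation as R
def ray(c,share):
    K=np.array(c["camera_matrix"]);d=np.array(c["dist_coeffs"])
    h,w=c["pixels"].shape[:2]
    p=np.array([[share[0]*w,share[1]*h]],float)
    n=cv2.undistortPoints(p.reshape(1,1,2),K,d).reshape(2)
    v=np.array([n[0],n[1],1.])
    if c.get("extrinsics") is not None:
        E=np.array(c["extrinsics"]);Rt=E[:3,:3].T
        return -Rt@E[:3,3],Rt@v
    o=c["obs"];T=np.eye(4);T[:3,:3]=R.from_quat(o["tool_rot"]).as_matrix();T[:3,3]=o["eef_pos"]
    M=T@np.array(c["T_tool_cam"]);return M[:3,3],M[:3,:3]@v
def cam(n):
    o=bot.get_obs();c=bot.camera(n);c=dict(c);c["obs"]=o;return c
def onz(c,share,z):
    o,v=ray(c,share);return o+v*(z-o[2])/v[2]
def tri(rs):
    A=np.zeros((3,3));b=np.zeros(3)
    for o,v in rs:
        v=v/np.linalg.norm(v);P=np.eye(3)-np.outer(v,v);A+=P;b+=P@o
    x=np.linalg.solve(A,b)
    e=[np.linalg.norm((np.eye(3)-np.outer(v,v)/(v@v))@(x-o)) for o,v in rs]
    return x,e
def save(c,n):cv2.imwrite("pics/"+n,cv2.cvtColor(c["pixels"],cv2.COLOR_RGB2BGR))
E
python3 - <<'E'
from h import *
np.set_printoptions(precision=4,suppress=True)
cs={n:cam(n) for n in("scene","top")}
for n in cs: save(cs[n],n+"1.png")
im=np.hstack([cs["top"]["pixels"],cs["scene"]["pixels"]])
Z=dict(plate_grip=.032,nest_plate=0,seat=.015,nest_base=0,console=0,ruler=0,cards=0,mouse=0,lens_cap=0,driver=0)
for t in ["plate_grip","nest_plate","seat","nest_base","console","blue_rim","yellow_rim","green_rim","red_rim","ruler","cards","mouse","lens_cap","driver"]:
    rs=[]
    for n in cs:
        r=bot.place_of(n,t)
        if r:
            b=r[0];rs.append(ray(cs[n],b["centre"]))
            print(t,n,round(b["score"],2),np.array(b["centre"])*[512,384],onz(cs[n],b["centre"],Z[t]) if t in Z else "")
    if len(rs)==2 and "rim" in t or t in("seat","plate_grip"): print("   tri",*tri(rs))
o=bot.get_obs();print({k:np.round(v,4) for k,v in o.items()})
print(np.array(cam("wrist")["T_tool_cam"]))
for n in cs: o_,v_=ray(cs[n],[.5,.5]);print(n,o_,v_)
E
```

```text
pics
plate_grip scene 0.77 [209.92  131.904] [ 0.4918 -0.3743  0.032 ]
plate_grip top 0.68 [343.1936 202.7136] [ 0.4926 -0.3662  0.032 ]
   tri [ 0.4939 -0.3652  0.0388] [np.float64(0.0016706116289716075), np.float64(0.0016706116289717926)]
nest_plate scene 0.91 [211.0976 141.0048] [ 0.4941 -0.3677  0.    ]
nest_plate top 0.69 [341.1968 204.7872] [ 0.4857 -0.3683  0.    ]
seat scene 0.87 [236.3904 200.6016] [ 0.5584 -0.0878  0.015 ]
seat top 0.58 [263.424  178.9824] [ 0.5687 -0.0859  0.015 ]
   tri [ 0.5648 -0.0834  0.0235] [np.float64(0.003758011777552926), np.float64(0.003758011777553111)]
nest_base scene 0.6 [236.5952 205.5936] [ 0.5611 -0.0833  0.    ]
nest_base top 0.36 [353.5872 261.1968] [ 0.2866 -0.4154  0.    ]
console scene 0.72 [294.2976 312.4992] [0.6089 0.2617 0.    ]
console top 0.56 [168.8064 163.392 ] [0.6151 0.2518 0.    ]
blue_rim scene 0.31 [259.0208 112.0896] 
blue_rim top 0.79 [191.488  142.6176] 
   tri [0.6097 0.1079 0.4491] [np.float64(0.0024660267437735814), np.float64(0.002466026743773558)]
yellow_rim top 0.69 [179.8144 154.7136] 
green_rim top 0.39 [343.398
[... 729 characters left out ...]
.005 , 1.3352, 0.    , 1.5708]), 'joint_vel': array([-0.    , -0.0005, -0.0004, -0.0006,  0.0004, -0.0009]), 'tau': array([  0.0004, -37.2204,  25.2687,   0.0014,  -0.0001,  -0.    ]), 'eef_pos': array([0.1858, 0.4642, 0.2313]), 'tool_rot': array([ 0.1893,  0.9819, -0.    , -0.    ]), 'ft_force': array([-0.1015, -0.4963,  0.4389]), 'ft_torque': array([ 0.0092, -0.0128,  0.0089]), 'grasp_force': np.float64(0.0), 'grip_width': np.float64(0.0852)}
[[ 0.0002 -0.9478 -0.3189  0.0828]
 [ 1.      0.      0.0006 -0.0007]
 [-0.0006 -0.3189  0.9478 -0.142 ]
 [ 0.      0.      0.      1.    ]]
scene [0.8888 0.5613 0.8333] [-0.3524 -0.5811 -0.7338]
top [ 0.4662 -0.0159  1.2604] [ 0.0445 -0.0361 -0.9984]
```

```bash
python3 -m creep --help 2>&1 | head -20
```

```text
invalid input: not JSON, or not a number
```

View pics/top1.png

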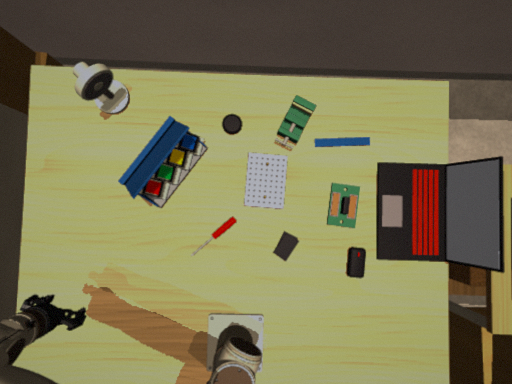

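View pics/scene1.png

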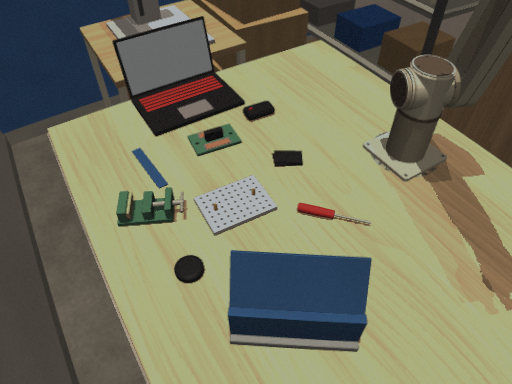

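The top view shows the plate with its bar at (345,205), the base at about (266,181), and the keys at blue (190,143), yellow (178,158), green (165,173) and red (153,188). The console is yawed about 50°. The scene view shows the base pins at (214,206) and (253,191), with the console seen from behind.

I'm moving over the plate now.

```bash
python3 -m creep '[0.014,-0.038,0,0.018,0.085,0.028,-0.076,0,0.036,0.085,0.042,-0.114,0,0.054,0.085,0.056,-0.152,0,0.072,0.085,0.07,-0.19,0,0.09,0.085,0.084,-0.228,0,0.108,0.085,0.098,-0.266,0,0.126,0.085,0.112,-0.304,0,0.144,0.085,0.126,-0.342,0,0.162,0.085,0.14,-0.38,0,0.18,0.085]'
python3 -m creep '[0.014,-0.038,0,0.018,0.085,0.028,-0.076,0,0.036,0.085,0.042,-0.114,0,0.054,0.085,0.056,-0.152,0,0.072,0.085,0.07,-0.19,0,0.09,0.085,0.084,-0.228,0,0.108,0.085,0.098,-0.266,0,0.126,0.085,0.112,-0.304,0,0.144,0.085,0.126,-0.342,0,0.162,0.085,0.14,-0.38,0,0.18,0.085]'
python3 -m creep '[0.014,-0.038,0,0.012,0.085,0.027,-0.071,0,0.024,0.085,0.027,-0.071,0,0.024,0.085,0.027,-0.071,0,0.024,0.085]'
python3 - <<'E'
from h import *
np.set_printoptions(precision=4,suppress=True)
c=cam("wrist");save(c,"w1.png");o=c["obs"]
print(o["clock"],o["eef_pos"],R.from_quat(o["tool_rot"]).as_matrix(),o["joint_pos"])
for t in["plate_grip","nest_plate"]:
    for b in bot.place_of("wrist",t)[:1]: print(t,b["score"],np.array(b["centre"])*[512,384],onz(c,b["centre"],.032 if t=="plate_grip" else 0))
E
```

```text
clock: 2.38
eef_pos: [0.3261, 0.0824, 0.2317]
tool_rot: [0.1, 0.995, 0.0, 0.001]
ft_force: [1.1, -0.9, -0.2]
grip_width: 0.0852
grasp_force: 0.0
clock: 3.22
eef_pos: [0.4661, -0.298, 0.2312]
tool_rot: [0.01, 1.0, -0.0, 0.0]
ft_force: [0.5, -0.2, -0.0]
grip_width: 0.0851
grasp_force: 0.0
clock: 3.55
eef_pos: [0.4927, -0.3683, 0.2293]
tool_rot: [-0.0, 1.0, 0.001, -0.001]
ft_force: [-0.2, 0.4, 0.4]
grip_width: 0.0847
grasp_force: 0.0
3.55 [ 0.4927 -0.3683  0.2293] [[-1.     -0.0007 -0.002 ]
 [-0.0007  1.      0.0017]
 [ 0.002   0.0017 -1.    ]] [-0.6421  0.4787  0.3448  1.4395  0.0002 -0.6427]
plate_grip 0.95 [254.0032 161.7024] [ 0.4871 -0.3712  0.032 ]
```

View pics/w1.png

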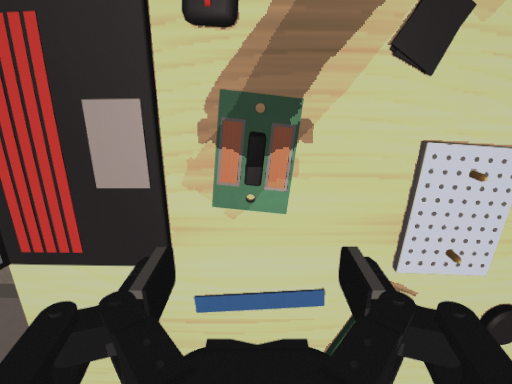

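The wrist view shows the plate holes at (260,108) and (251,199), the bar at (255,158), and brass pins near (479,175) and (453,256). I'll measure these precisely.

Run:
```python
from h import *
np.set_printoptions(precision=4,suppress=True)
c=cam("wrist");im=c["pixels"];hsv=cv2.cvtColor(im,cv2.COLOR_RGB2HSV)
def blobs(mask,box,lo=8):
    m=np.zeros_like(mask);x0,y0,x1,y1=box;m[y0:y1,x0:x1]=mask[y0:y1,x0:x1]
    n,l,s,ct=cv2.connectedComponentsWithStats(m);return[(s[i][4],ct[i],l==i) for i in range(1,n) if s[i][4]>=lo]
P=lambda p,z:onz(c,[(p[0]+.5)/512,(p[1]+.5)/384],z)
# holes: non-green inside plate
green=((hsv[...,0]>50)&(hsv[...,0]<95)&(hsv[...,1]>80)).astype(np.uint8)
hol=[]
for box in[(250,98,272,118),(240,188,262,209)]:
    for a,ct,_ in blobs(1-green,box): print("hole",a,ct,P(ct,.010)); 
brass=((hsv[...,0]>8)&(hsv[...,0]<28)&(hsv[...,1]>110)).astype(np.uint8)
for box in[(460,160,500,190),(435,240,470,270)]:
    for a,ct,m in blobs(brass,box):
        ys,xs=np.nonzero(m);d=np.array(ct)-[256,120]; 
        pts=np.c_[xs,ys]; w=np.linalg.svd(pts-pts.mean(0))[2][0]; w=w*np.sign(w[0]);t=(pts-ct)@w
        e0=ct+w*(t.min());e1=ct+w*t.max()
        print("pin",a,ct,e0,e1,P(e0,.015),P(e1,.039),"mid@.027",P(ct,.027))
# bar: dark
dark=((hsv[...,2]<50)).astype(np.uint8)
for a,ct,m in blobs(dark,(235,120,275,195),50): print("bar",a,ct,P(ct,.04))
# plate outline green hull
m=cv2.morphologyEx(green,cv2.MORPH_OPEN,np.ones((3,3)))
cs,_=cv2.findContours(m[80:225,200:312].copy(),cv2.RETR_EXTERNAL,cv2.CHAIN_APPROX_NONE)
k=max(cs,key=cv2.contourArea)+[200,80]
W=np.array([P(p,.010)[:2] for p in k.reshape(-1,2)],np.float32);print("plate rect",cv2.minAreaRect(W))
wh=((hsv[...,1]<60)&(hsv[...,2]>120)).astype(np.uint8)
cs,_=cv2.findContours(wh[130:290,385:512].copy(),cv2.RETR_EXTERNAL,cv2.CHAIN_APPROX_NONE)
k=max(cs,key=cv2.contourArea)+[385,130];W=np.array([P(p,.015)[:2] for p in k.reshape(-1,2)],np.float32);print("base rect",cv2.minAreaRect(W))
```

```text
hole 215 [259.7349 108.0233] [ 0.4272 -0.3616  0.01  ]
hole 11 [268.4545 100.    ] [ 0.4178 -0.3513  0.01  ]
hole 70 [248.4714 196.7714] [ 0.5411 -0.3757  0.01  ]
pin 100 [475.06 175.84] [467.3131 173.1111] [483.1138 178.677 ] [ 0.5056 -0.0903  0.015 ] [ 0.5061 -0.0867  0.039 ] mid@.027 [ 0.5059 -0.0884  0.027 ]
pin 86 [450.3256 255.6512] [444.4804 250.4591] [456.6497 261.2686] [ 0.6199 -0.0963  0.015 ] [ 0.6226 -0.0934  0.039 ] mid@.027 [ 0.6211 -0.095   0.027 ]
bar 887 [253.0011 156.9808] [ 0.4809 -0.3694  0.04  ]
plate rect ((0.5215196013450623, -0.37324103713035583), (0.0975642278790474, 0.07376368343830109), 83.76225280761719)
base rect ((0.5786154270172119, -0.07294963300228119), (0.20560580492019653, 0.21735475957393646), 87.08782196044922)
```

```bash
python3 -m creep '[-0.003,-0.001,-0.03,-0.05,0.06,-0.007,-0.001,-0.06,-0.105,0.06,-0.007,-0.001,-0.09,-0.105,0.06,-0.007,-0.001,-0.12,-0.105,0.06,-0.007,-0.001,-0.15,-0.105,0.06,-0.007,-0.001,-0.175,-0.105,0.06,-0.007,-0.001,-0.195,-0.105,0.06,-0.007,-0.001,-0.21,-0.105,0.06,-0.007,-0.001,-0.216,-0.105,0.06,-0.007,-0.001,-0.216,-0.105,0.06]'
python3 -m creep '[0,0,0,0,0.04,0,0,0,0,0.03,0,0,0,0,0.0,0,0,0,0,0.0,0,0,0,0,0.0,0,0,0,0,0.0,0,0,0,0,0.0]'
```

```text
clock: 4.58
eef_pos: [0.485, -0.3661, 0.0146]
tool_rot: [0.05, 0.999, 0.001, -0.001]
ft_force: [-0.3, -0.0, 0.2]
grip_width: 0.0599
grasp_force: 0.0
clock: 5.17
eef_pos: [0.487, -0.3694, 0.0175]
tool_rot: [0.051, 0.999, -0.002, 0.002]
ft_force: [-0.9, -2.2, 6.8]
grip_width: 0.0193
grasp_force: 60.5
```

```bash
python3 -m creep '[0,0,0.01,0,0,0,0,0.03,0,0,0,0,0.055,0,0,0,0,0.08,0,0,0,0,0.09,0,0]'
python3 -m creep '[0.006,0.02,0,0.01,0,0.014,0.05,0,0.02,0,0.023,0.084,0,0.03,0,0.032,0.118,0,0.04,0,0.041,0.152,0,0.048,0,0.05,0.185,0,0.048,0,0.059,0.215,0,0.048,0,0.067,0.243,0,0.048,0,0.073,0.265,0,0.048,0,0.077,0.277,0,0.048,0]'
python3 -m creep '[0,0,0,0,0,0,0,0,0,0,0,0,0,0,0,0,0,0,0,0]'
python3 - <<'E'
from h import *
np.set_printoptions(precision=4,suppress=True)
c=cam("wrist");save(c,"w2.png");print(c["obs"]["eef_pos"],R.from_quat(c["obs"]["tool_rot"]).as_euler("xyz"),c["obs"]["ft_force"],c["obs"]["ft_torque"])
E
```

```text
clock: 5.58
eef_pos: [0.4866, -0.3681, 0.1082]
tool_rot: [0.051, 0.999, -0.001, 0.001]
ft_force: [1.0, -0.3, -4.2]
grip_width: 0.0186
grasp_force: 59.4
clock: 6.42
eef_pos: [0.5621, -0.0874, 0.1041]
tool_rot: [0.025, 1.0, 0.001, -0.001]
ft_force: [-0.4, 0.3, -5.0]
grip_width: 0.0187
grasp_force: 59.6
clock: 6.75
eef_pos: [0.5622, -0.092, 0.1049]
tool_rot: [0.028, 1.0, -0.0, -0.001]
ft_force: [-0.4, 0.1, -6.2]
grip_width: 0.0194
grasp_force: 59.6
[ 0.5622 -0.092   0.1049] [-3.1413 -0.001   3.0861] [-0.4458  0.0661 -6.1536] [-0.0014  0.0096 -0.0572]
```

View pics/w2.png

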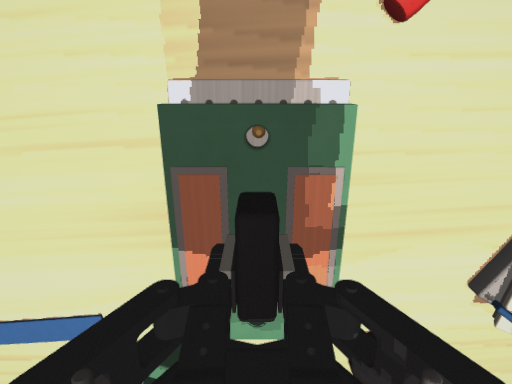

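The view shows the held plate's near hole at (258,136), with the brass pin tip visible through it at (259,131). I'll compute the offset.

Run:
```python
from h import *
np.set_printoptions(precision=4,suppress=True)
c=cam("wrist");im=c["pixels"];hsv=cv2.cvtColor(im,cv2.COLOR_RGB2HSV);o=c["obs"]
cr=cv2.resize(im[110:160,230:290],None,fx=10,fy=10,interpolation=cv2.INTER_NEAREST);cv2.imwrite("pics/hole.png",cr[...,::-1])
P=lambda p,z:onz(c,[(p[0]+.5)/512,(p[1]+.5)/384],z)
g=((hsv[...,0]>50)&(hsv[...,0]<95)&(hsv[...,1]>60)).astype(np.uint8)
b=((hsv[...,0]>5)&(hsv[...,0]<28)&(hsv[...,1]>110)).astype(np.uint8)
def cc(m,box):
    x0,y0,x1,y1=box;n,l,s,ct=cv2.connectedComponentsWithStats(m[y0:y1,x0:x1].copy());i=1+np.argmax(s[1:,4]);return s[i]+[x0,y0,0,0,0],ct[i]+[x0,y0]
s,h=cc(1-g,(240,118,278,155));print("hole",s,h,P(h,o["eef_pos"][2]-.0165+.010))
s,p=cc(b,(240,118,278,155));print("pin",s,p,P(p,.037),P(p,.039))
t=R.from_quat(o["tool_rot"]).as_matrix();print("tool x",t[:,0],o["eef_pos"])
H=P(h,o["eef_pos"][2]-.0065);yaw=-t[:,0]; print("plate centre",H+.058*yaw)
```

```text
hole [246 126  23  22 396] [256.9596 136.0985] [ 0.5005 -0.0884  0.0986]
pin [253 126  12  12 113] [258.177  131.2389] [ 0.5058 -0.0877  0.037 ] [ 0.5056 -0.0877  0.039 ]
tool x [-0.9984  0.0557  0.0006] [ 0.5624 -0.0921  0.1051]
plate centre [ 0.5584 -0.0917  0.0985]
```

View pics/hole.png

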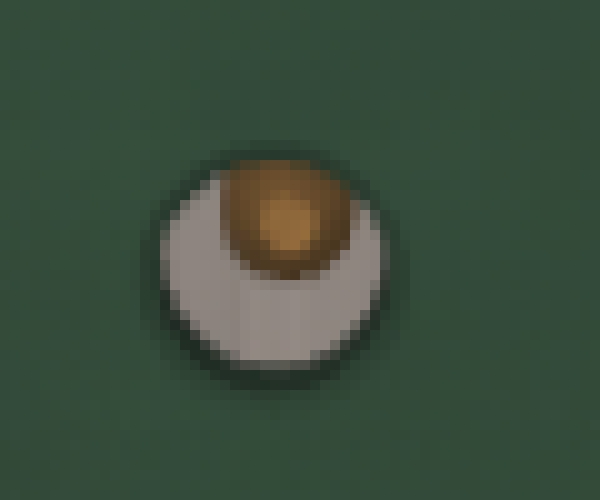

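```bash
python3 -m creep '[0.003,0,-0.01,0,0,0.0055,0.001,-0.02,0,0,0.0055,0.001,-0.03,0,0,0.0055,0.001,-0.037,0,0,0.0055,0.001,-0.040,0,0,0.0055,0.001,-0.040,0,0,0.0055,0.001,-0.040,0,0]'
cat > m.py <<'E'
from h import *
import sys
np.set_printoptions(precision=4,suppress=True)
c=cam("wrist");im=c["pixels"];hsv=cv2.cvtColor(im,cv2.COLOR_RGB2HSV);o=c["obs"]
P=lambda p,z:onz(c,[(p[0]+.5)/512,(p[1]+.5)/384],z)
g=((hsv[...,0]>50)&(hsv[...,0]<95)&(hsv[...,1]>60)).astype(np.uint8)
b=((hsv[...,0]>5)&(hsv[...,0]<28)&(hsv[...,1]>110)).astype(np.uint8)
def cc(m,box):
    x0,y0,x1,y1=box;n,l,s,ct=cv2.connectedComponentsWithStats(m[y0:y1,x0:x1].copy());i=1+np.argmax(s[1:,4]);return s[i]+[x0,y0,0,0,0],ct[i]+[x0,y0]
B=(240,118,278,155)
s,h=cc(1-g,B);print("hole",s,h,P(h,o["eef_pos"][2]-.0165+.010))
s,p=cc(b,B);print("pin",s,p,P(p,.037))
print(o["eef_pos"],R.from_quat(o["tool_rot"]).as_matrix()[:,0],o["ft_force"],o["ft_torque"])
cr=cv2.resize(im[110:160,230:290],None,fx=10,fy=10,interpolation=cv2.INTER_NEAREST);cv2.imwrite(sys.argv[1],cr[...,::-1])
E
python3 m.py pics/hole2.png
```

```text
clock: 7.43
eef_pos: [0.5681, -0.0897, 0.0649]
tool_rot: [0.027, 1.0, 0.0, -0.0]
ft_force: [0.9, 1.2, -5.2]
grip_width: 0.019
grasp_force: 59.6
hole [246 126  23  22 395] [256.962  136.0709] [ 0.5062 -0.0862  0.0584]
pin [247 126  16  12 132] [255.053  131.3561] [ 0.5065 -0.0873  0.037 ]
[ 0.5681 -0.0897  0.0649] [-0.9986  0.0537  0.0009] [ 0.9025  1.2068 -5.17  ] [-0.0167 -0.0032  0.0162]
```

View pics/hole2.png

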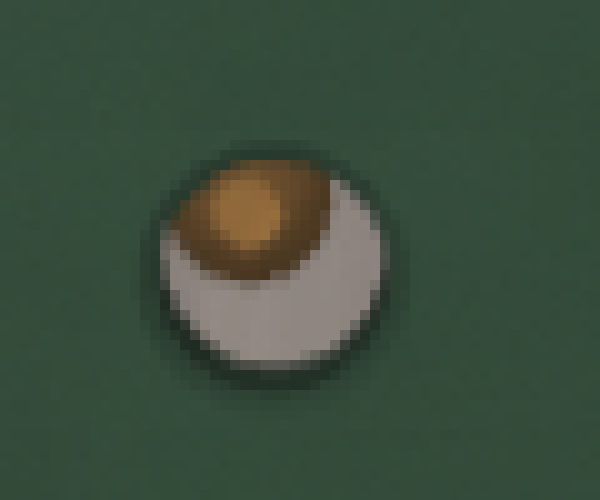

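```bash
python3 -m creep '[0,-0.0005,-0.005,0,0,0,-0.0005,-0.005,0,0,0,-0.0005,-0.005,0,0,0,-0.0005,-0.005,0,0,0,-0.0005,-0.005,0,0]'; python3 m.py pics/hole3.png
```

```text
clock: 7.9
eef_pos: [0.5685, -0.0903, 0.0605]
tool_rot: [0.027, 1.0, -0.0, 0.0]
ft_force: [0.5, -0.5, -6.4]
grip_width: 0.0193
grasp_force: 59.6
hole [246 126  23  22 396] [256.9596 136.0985] [ 0.5066 -0.0868  0.054 ]
pin [248 126  16  12 143] [255.8741 131.4965] [ 0.5065 -0.0874  0.037 ]
[ 0.5685 -0.0903  0.0605] [-0.9986  0.0538 -0.0004] [ 0.4911 -0.4979 -6.3552] [ 0.0124 -0.0547 -0.0153]
```

```bash
python3 -m creep '[-0.0003,-0.0008,0,0,0,-0.0003,-0.0008,-0.002,0,0,-0.0003,-0.0008,-0.005,0,0,-0.0003,-0.0008,-0.008,0,0,-0.0003,-0.0008,-0.010,0,0,-0.0003,-0.0008,-0.012,0,0,-0.0003,-0.0008,-0.014,0,0,-0.0003,-0.0008,-0.014,0,0]'; python3 m.py pics/hole4.png
```

```text
clock: 8.62
eef_pos: [0.5676, -0.091, 0.0457]
tool_rot: [0.027, 1.0, 0.0, -0.001]
ft_force: [0.1, -0.1, -5.1]
grip_width: 0.0191
grasp_force: 59.6
hole [246 126  23  22 396] [256.9545 136.1086] [ 0.5058 -0.0875  0.0392]
pin [248 126  18  18 247] [256.7247 134.4251] [ 0.5052 -0.0876  0.037 ]
[ 0.5676 -0.091   0.0457] [-0.9986  0.0538  0.0011] [ 0.1469 -0.1108 -5.0644] [ 0.0491 -0.0146  0.0061]
```

```bash
python3 -m creep '[0,0,-0.002,0,0,0,0,-0.004,0,0,0,0,-0.006,0,0,0,0,-0.008,0,0,0,0,-0.010,0,0,0,0,-0.011,0,0,0,0,-0.011,0,0]'; python3 -m creep '[0,0,-0.001,0,0,0,0,-0.002,0,0,0,0,-0.002,0,0]'
```

```text
clock: 9.25
eef_pos: [0.5679, -0.0911, 0.0349]
tool_rot: [0.027, 1.0, 0.0, -0.0]
ft_force: [-0.3, -0.6, -6.0]
grip_width: 0.019
grasp_force: 59.7
clock: 9.5
eef_pos: [0.5679, -0.0911, 0.0331]
tool_rot: [0.027, 1.0, -0.0, -0.0]
ft_force: [-2.5, -0.3, -6.3]
grip_width: 0.0188
grasp_force: 59.7
```

```bash
python3 -m creep '[0,0,-0.0007,0,0,0,0,-0.0014,0,0,0,0,-0.0014,0,0]'; python3 -m creep '[0,0,-0.0007,0,0,0,0,-0.0014,0,0,0,0,-0.0014,0,0]'
```

```text
clock: 9.75
eef_pos: [0.5678, -0.0911, 0.0326]
tool_rot: [0.027, 1.0, -0.0, -0.0]
ft_force: [-4.9, 1.1, 0.7]
grip_width: 0.0188
grasp_force: 60.4
clock: 10.0
eef_pos: [0.5678, -0.091, 0.0325]
tool_rot: [0.027, 1.0, -0.0, 0.0]
ft_force: [-7.3, 1.0, 10.1]
grip_width: 0.0188
grasp_force: 61.9
```

```bash
python3 -m creep '[0,0,0.0014,0,0,0,0,0.0014,0,0,0,0,0.0014,0,0.03,0,0,0.0014,0,0.045,0,0,0.0014,0,0.06,0,0,0.0014,0,0.06,0,0,0.0014,0,0.06]'; python3 -m creep '[0,0,0.005,0,0.06,0,0,0.02,0,0.06,0,0,0.045,0,0.06,0,0,0.08,0,0.06,0,0,0.115,0,0.06,0,0,0.15,0,0.06,0,0,0.18,0,0.06,0,0,0.2,0,0.06]'
python3 - <<'E'
from h import *
np.set_printoptions(precision=4,suppress=True)
c=cam("wrist");save(c,"w5.png")
t=cam("top");s=cam("scene")
for n,k in(("scene",s),("top",t),("wrist",c)):
  for b in bot.place_of(n,"nest_plate")[:1]: print(n,b["score"],onz(k,b["centre"],.015))
# key blobs in top picture
hsv=cv2.cvtColor(t["pixels"],cv2.COLOR_RGB2HSV)
for nm,lo,hi in(("yellow",22,34),("green",45,80),("blue",105,125),("red",0,6)):
    m=((hsv[...,0]>=lo)&(hsv[...,0]<=hi)&(hsv[...,1]>150)&(hsv[...,2]>60)).astype(np.uint8)
    m[:,:140]=0;m[:,205:]=0;m[:130]=0;m[205:]=0
    n,l,st,ct=cv2.connectedComponentsWithStats(m)
    for i in range(1,n):
        if st[i][4]>25: print(nm,st[i],ct[i],onz(t,(ct[i]+.5)/[512,384],.12))
E
```

```text
clock: 10.58
eef_pos: [0.5687, -0.0912, 0.0321]
tool_rot: [0.027, 1.0, -0.0, 0.001]
ft_force: [-0.4, 0.0, 0.2]
grip_width: 0.0603
grasp_force: 0.0
clock: 11.25
eef_pos: [0.5693, -0.0913, 0.2364]
tool_rot: [0.027, 1.0, -0.0, 0.003]
ft_force: [0.1, -0.2, -0.1]
grip_width: 0.06
grasp_force: 0.0
scene 0.55 [ 0.5644 -0.0907  0.015 ]
top 0.5 [ 0.5805 -0.092   0.015 ]
wrist 0.92 [ 0.5658 -0.095   0.015 ]
yellow [170 149  15  16 165] [176.7697 156.5212] [0.6225 0.2001 0.12  ]
green [159 165  14  15 140] [165.5714 171.9214] [0.5715 0.2339 0.12  ]
blue [140 130  26  32 193] [151.0311 144.0674] [0.66   0.2837 0.12  ]
blue [ 140  130   57   60 1029] [163.5588 152.4461] [0.6343 0.2428 0.12  ]
red [146 180  15  15 164] [153.2561 187.0061] [0.5218 0.2711 0.12  ]
```

View pics/w5.png

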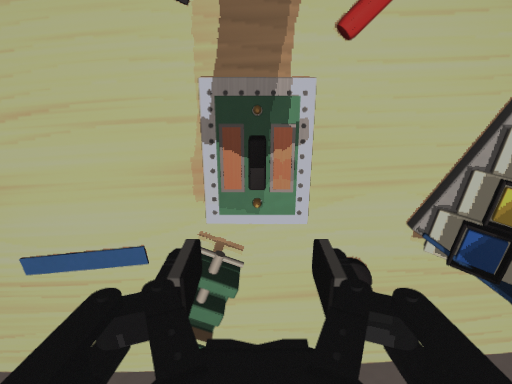

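The plate is flush, with brass pins showing in both holes at (257,110) and (257,203), and part of the console on the right. Next I'll find out how the arm behaves past its reach, because the tool needs a 35° tilt.

```bash
python3 -m creep '[0.04,0,0.01,0,0,0.08,0,0.02,0,0,0.12,0,0.03,0,0,0.16,0,0.04,0,0,0.2,0,0.05,0,0,0.24,0,0.06,0,0]'; python3 -c "
from h import *
o=bot.get_obs();print(o['joint_pos'],R.from_quat(o['tool_rot']).as_matrix()[:,2],o['eef_pos'])"
python3 -m creep '[0.04,0,0.0,0,0,0.08,0,0.0,0,0,0.12,0,0.0,0,0,0.16,0,0.0,0,0]'; python3 -c "
from h import *
o=bot.get_obs();print(o['joint_pos'],R.from_quat(o['tool_rot']).as_matrix()[:,2],o['eef_pos'])"
```

```text
clock: 12.05
eef_pos: [0.761, -0.0898, 0.2733]
tool_rot: [0.027, 1.0, -0.001, 0.008]
ft_force: [21.2, -3.0, 70.1]
grip_width: 0.0002
grasp_force: 0.0
[-1.17443386e-01  9.26915022e-01  1.27569270e+00  1.90324722e+00
 -2.11577035e-04 -6.31570049e-02] [ 0.0161888 -0.0021231 -0.9998667] [ 0.76095395 -0.08984683  0.27326302]
clock: 12.38
eef_pos: [0.8001, -0.0817, 0.2356]
tool_rot: [0.027, 0.999, -0.002, 0.029]
ft_force: [-0.1, 0.1, 0.3]
grip_width: -0.0001
grasp_force: 0.0
[-1.01691848e-01  9.76362507e-01  1.27518429e+00  1.81065305e+00
 -3.00803181e-04 -4.79504502e-02] [ 0.05859591 -0.00628172 -0.99826202] [ 0.80008457 -0.08173547  0.23564295]
```

```bash
cat > s.py <<'E'
from h import *
np.set_printoptions(precision=4,suppress=True)
o=bot.get_obs();m=R.from_quat(o['tool_rot']).as_matrix();z=m[:,2]
print("q",o['joint_pos'],"z",z,"y",m[:,1],"tilt",round(np.degrees(np.arccos(-z[2])),1),"az",round(np.degrees(np.arctan2(z[1],z[0])),1),o['eef_pos'],"f",o["ft_force"])
E
python3 -m creep '[-0.02,0,0,0,0,-0.03,0,0,0,0]'; python3 s.py
python3 -m creep '[0.03,0,0.02,0,0,0.06,0,0.04,0,0,0.09,0,0.06,0,0,0.12,0,0.08,0,0]';python3 s.py
```

```text
clock: 12.55
eef_pos: [0.769, -0.0817, 0.2301]
tool_rot: [0.027, 0.999, -0.002, 0.026]
ft_force: [-0.4, 0.2, 1.2]
grip_width: -0.0004
grasp_force: 0.0
q [-0.1058  0.8364  0.9781  1.661  -0.0001 -0.0522] z [ 0.0512 -0.0056 -0.9987] y [ 0.0536  0.9986 -0.0028] tilt 3.0 az -6.2 [ 0.769  -0.0817  0.2301] f [-0.3501  0.1731  1.1581]
clock: 12.88
eef_pos: [0.803, -0.0761, 0.2663]
tool_rot: [0.027, 0.998, -0.004, 0.052]
ft_force: [0.6, 0.7, 0.8]
grip_width: 0.0002
grasp_force: 0.0
q [-0.0942  0.9387  1.2755  1.8042 -0.0007 -0.0404] z [ 0.1027 -0.0105 -0.9947] y [ 0.054   0.9985 -0.0049] tilt 5.9 az -5.8 [ 0.803  -0.0761  0.2663] f [0.5578 0.7086 0.7793]
```

```bash
python3 -m creep '[0.02,0,0.03,0,0,0.04,0,0.06,0,0,0.06,0,0.09,0,0,0.08,0,0.12,0,0,0.1,0,0.15,0,0,0.12,0,0.18,0,0,0.14,0,0.21,0,0,0.16,0,0.24,0,0,0.18,0,0.27,0,0,0.2,0,0.3,0,0]'; python3 s.py
```

```text
clock: 13.72
eef_pos: [0.77, -0.0629, 0.3442]
tool_rot: [0.027, 0.997, -0.005, 0.069]
ft_force: [0.0, 0.5, 0.2]
grip_width: 0.0001
grasp_force: 0.0
q [-0.0806  0.8359  1.2754  1.872  -0.0021 -0.027 ] z [ 0.1372 -0.0132 -0.9905] y [ 0.0541  0.9985 -0.0058] tilt 7.9 az -5.5 [ 0.77   -0.0629  0.3442] f [0.0105 0.4793 0.2404]
```

```bash
for i in 1 2 3 4; do python3 -m creep '[0.036,0,0.02,0,0]' | sed -n 2,4p; done; python3 s.py
```

```text
eef_pos: [0.7809, -0.0613, 0.3478]
tool_rot: [0.027, 0.996, -0.006, 0.084]
ft_force: [-0.0, -1.0, 0.3]
eef_pos: [0.7938, -0.0594, 0.3499]
tool_rot: [0.027, 0.995, -0.006, 0.099]
ft_force: [0.6, 0.5, -0.1]
eef_pos: [0.806, -0.0576, 0.3522]
tool_rot: [0.027, 0.993, -0.007, 0.114]
ft_force: [-0.1, -0.4, 0.0]
eef_pos: [0.8181, -0.0559, 0.3549]
tool_rot: [0.027, 0.991, -0.007, 0.129]
ft_force: [0.1, -0.4, 0.1]
q [-0.0665  0.8345  1.2754  1.7523 -0.0047 -0.0136] z [ 0.2556 -0.0217 -0.9665] y [ 0.0546  0.9985 -0.008 ] tilt 14.9 az -4.9 [ 0.8181 -0.0559  0.3549] f [ 0.0898 -0.3979  0.1027]
```

```bash
for i in 1 2 3 4 5 6 7 8 9 10 11; do python3 -m creep '[0.036,0,0.02,0,0]' | sed -n 4,4p; done; python3 s.py
```

```text
ft_force: [0.5, 0.4, 0.2]
ft_force: [0.4, -0.3, 0.7]
ft_force: [-0.7, 0.1, -0.0]
ft_force: [-0.1, -0.2, 0.7]
ft_force: [-0.5, -0.2, -0.6]
ft_force: [-0.0, 0.1, -0.1]
ft_force: [0.3, -0.4, -0.4]
ft_force: [0.0, -0.6, -1.2]
ft_force: [-0.3, 0.2, 0.1]
ft_force: [-0.1, 0.9, 0.0]
ft_force: [0.0, -0.3, -0.1]
q [-0.0403  0.8586  1.2753  1.3896 -0.0148  0.007 ] z [ 0.5618 -0.0375 -0.8264] y [ 0.0544  0.9985 -0.0083] tilt 34.3 az -3.8 [ 0.9551 -0.043   0.3942] f [ 0.047  -0.295  -0.0919]
```

```bash
python3 -m creep '[-0.036,0.01,-0.008,0.05,0,-0.072,0.02,-0.016,0.15,0,-0.108,0.03,-0.024,0.25,0,-0.144,0.04,-0.032,0.35,0,-0.18,0.055,-0.04,0.45,0,-0.216,0.07,-0.05,0.55,0,-0.252,0.085,-0.06,0.65,0,-0.288,0.1,-0.07,0.75,0,-0.324,0.115,-0.08,0.85,0,-0.36,0.13,-0.09,0.95,0]'; python3 s.py;  python3 -m creep '[-0.03,0.01,0,0.07,0,-0.06,0.025,-0.01,0.07,0,-0.08,0.035,-0.02,0.07,0,-0.08,0.035,-0.02,0.07,0,-0.08,0.035,-0.02,0.07,0]'; python3 s.py
cat > k.py <<'E'
from h import *
import sys
np.set_printoptions(precision=4,suppress=True)
c=cam("wrist");save(c,sys.argv[1])
for t in["blue_rim","yellow_rim","green_rim","red_rim"]:
    for b in bot.place_of("wrist",t)[:1]: print(t,round(b["score"],2),np.array(b["centre"])*[512,384],*ray(c,b["centre"]))
E
python3 k.py pics/k1.png
```

```text
clock: 15.8
eef_pos: [0.6151, 0.0779, 0.3104]
tool_rot: [-0.417, 0.86, 0.124, 0.267]
ft_force: [0.1, -0.9, -0.5]
grip_width: 0.0002
grasp_force: 0.0
q [-0.1067  0.1819 -0.0169  1.0157  0.4903 -0.9193] z [ 0.356   0.4355 -0.8268] y [-0.7831  0.6218 -0.0097] tilt 34.2 az 50.7 [0.6151 0.0779 0.3104] f [ 0.1242 -0.8879 -0.4777]
clock: 16.22
eef_pos: [0.5359, 0.1129, 0.2901]
tool_rot: [-0.445, 0.846, 0.133, 0.262]
ft_force: [0.7, -0.1, 0.4]
grip_width: -0.0001
grasp_force: 0.0
q [-0.0596  0.0495 -0.2207  0.956   0.4967 -0.9403] z [ 0.3249  0.458  -0.8274] y [-0.8228  0.5683 -0.0085] tilt 34.2 az 54.6 [0.5359 0.1129 0.2901] f [ 0.7066 -0.0819  0.3864]
blue_rim 0.87 [191.7952 150.1056] [ 0.4502 -0.0086  0.3615] [ 0.5933  0.4551 -0.7143]
yellow_rim 0.67 [240.0256 151.104 ] [ 0.4502 -0.0086  0.3615] [ 0.4577  0.5514 -0.7129]
green_rim 0.68 [288.2048 146.8032] [ 0.4502 -0.0086  0.3615] [ 0.3164  0.638  -0.7262]
red_rim 0.83 [332.3904 154.9056] [ 0.4502 -0.0086  0.3615] [ 0.2002  0.7386 -0.7056]
```

```bash
sed -i 's/save(c,sys.argv\[1\])/save(c,sys.argv[1])/' k.py
cat > k.py <<'E'
from h import *
import sys,json,os
from scipy.optimize import least_squares
np.set_printoptions(precision=4,suppress=True)
F="rays.json";L=json.load(open(F)) if os.path.exists(F) else []
KS=["blue","yellow","green","red"]
for n in sys.argv[2:]:
    c=cam(n);save(c,sys.argv[1]+n+".png")
    for i,k in enumerate(KS):
        for b in bot.place_of(n,k+"_rim")[:1]:
            o,v=ray(c,b["centre"])
            if b["score"]>.4:L.append([i,list(o),list(v/np.linalg.norm(v)),n]);print(n,k,round(b["score"],2),np.array(b["centre"])*[512,384])
json.dump(L,open(F,"w"))
def pos(p,i):
    y=np.array([-np.sin(p[3]),np.cos(p[3]),0]);return p[:3]+y*.064*(i-1.5)
def res(p):
    r=[]
    for i,o,v,n in L:
        d=pos(p,i)-np.array(o);v=np.array(v);r+=list((d-v*(d@v))/(d@v)*.3*1e3)
    return r
s=least_squares(res,[.58,.23,.12,.95],loss="soft_l1")
print("fit",s.x[:3],"yaw",np.degrees(s.x[3]),"rms mm",np.sqrt(np.mean(np.square(res(s.x)))),"sd",np.sqrt(np.diag(np.linalg.inv(s.jac.T@s.jac))))
for i in range(4): print(KS[i],pos(s.x,i))
E
python3 k.py k1 wrist top
```

```text
wrist blue 0.8 [197.2224 152.4864]
wrist yellow 0.9 [243.712  152.9856]
wrist green 0.76 [291.2768 151.296 ]
wrist red 0.83 [336.4864 151.488 ]
top blue 0.74 [285.7984 245.184 ]
top yellow 0.92 [179.6096 155.0976]
top green 0.67 [163.9936 172.1088]
top red 0.88 [157.3888 188.3136]
fit [0.6024 0.2269 0.0841] yaw 56.59584185357943 rms mm 25.832014509213682 sd [0.0019 0.0028 0.0032 0.0159]
blue [0.6825 0.1741 0.0841]
yellow [0.6291 0.2093 0.0841]
green [0.5757 0.2445 0.0841]
red [0.5222 0.2798 0.0841]
```

View pics/k1wrist.png

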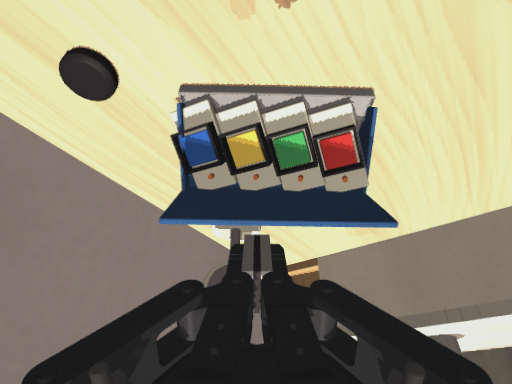

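The console row lies horizontally in the wrist view, with the keys at (200,148), (246,148), (293,149) and (339,152). The key units look turned relative to the row: the tell-tale pins sit at +10,+29 px from the keys. I'll take two closer views and fit the full key geometry from corners.

```bash
cat > v.py <<'E'
from h import *
import sys,pickle,os
HS=dict(blue=(100,128),yellow=(18,36),green=(45,90),red=(0,8))
def quads(c):
    hsv=cv2.cvtColor(c["pixels"],cv2.COLOR_RGB2HSV);out={}
    for k,(a,b) in HS.items():
        m=((hsv[...,0]>=a)&(hsv[...,0]<=b)&(hsv[...,1]>120)&(hsv[...,2]>70)).astype(np.uint8)*255
        m=cv2.morphologyEx(m,cv2.MORPH_OPEN,np.ones((3,3),np.uint8))
        r=bot.look_for("wrist",k+"_key") or bot.place_of("wrist",k+"_rim")
        if not r: continue
        x,y=np.array(r[0]["centre"])*[512,384]
        n,l,st,ct=cv2.connectedComponentsWithStats(m)
        best=[(np.hypot(*(ct[i]-[x,y])),i) for i in range(1,n) if st[i][4]>150]
        if not best or min(best)[0]>25: print("miss",k,min(best,default=None));continue
        i=min(best)[1];cs,_=cv2.findContours((l==i).astype(np.uint8),cv2.RETR_EXTERNAL,cv2.CHAIN_APPROX_NONE)
        h=cv2.convexHull(cs[0]);q=cv2.approxPolyN(h,4).reshape(-1,2).astype(float) if hasattr(cv2,"approxPolyN") else None
        out[k]=q;print(k,st[i][4],np.round(q,1).tolist())
    return out
if __name__=="__main__":
    c=cam("wrist");save(c,sys.argv[1]+".png");q=quads(c)
    F="views.pkl";L=pickle.load(open(F,"rb")) if os.path.exists(F) else []
    L.append((c,q));pickle.dump(L,open(F,"wb"))
E
python3 v.py A; python3 -m creep '[0.03,-0.02,-0.015,0,0,0.055,-0.04,-0.03,0,0,0.07,-0.06,-0.04,0,0,0.07,-0.06,-0.04,0,0,0.07,-0.06,-0.04,0,0,0.07,-0.06,-0.04,0,0]'; python3 v.py B
python3 -m creep '[-0.03,0.02,0,0,0,-0.06,0.045,0,0,0,-0.09,0.07,0,0,0,-0.12,0.09,0,0,0,-0.14,0.1,0,0,0,-0.14,0.1,0,0,0,-0.14,0.1,0,0,0,-0.14,0.1,0,0,0]'; python3 v.py C; python3 s.py
```

```text
blue 913 [[215.0, 160.0], [189.0, 167.0], [173.0, 137.0], [206.0, 130.0]]
yellow 956 [[263.0, 160.0], [234.0, 168.0], [225.0, 139.0], [255.0, 130.0]]
green 950 [[310.0, 162.0], [280.0, 169.0], [271.0, 140.0], [301.0, 132.0]]
red 1014 [[356.0, 163.0], [325.0, 171.0], [317.0, 141.0], [349.0, 132.0]]
clock: 17.72
eef_pos: [0.6067, 0.0527, 0.2499]
tool_rot: [-0.445, 0.846, 0.133, 0.262]
ft_force: [-1.1, 0.1, -0.1]
grip_width: -0.0002
grasp_force: 0.0
blue 1048 [[284.0, 187.0], [254.0, 194.0], [239.0, 165.0], [275.0, 156.0]]
yellow 1085 [[332.0, 189.0], [301.0, 196.0], [292.0, 165.0], [324.0, 156.0]]
green 1044 [[380.0, 190.0], [348.0, 197.0], [341.0, 167.0], [374.0, 159.0]]
red 1155 [[429.0, 191.0], [394.0, 198.0], [388.0, 167.0], [424.0, 159.0]]
clock: 18.63
eef_pos: [0.4677, 0.1527, 0.2511]
tool_rot: [-0.445, 0.846, 0.132, 0.263]
ft_force: [0.3, -0.0, 0.7]
grip_width: 0.0
grasp_force: 0.0
blue 850 [[150.0, 184.0], [128.0, 191.0], [109.0, 160.0], [139.0, 155.0]]
yellow 937 [[201.0, 185.0], [174.0, 192.0], [162.0, 162.0], [190.0, 154.0]]
green 997 [[250.0, 186.0], [221.0, 194.0], [210.0, 164.0], [240.0, 156.0]]
red 1098 [[301.0, 188.0], [269.0, 195.0], [259.0, 164.0], [291.0, 155.0]]
q [ 0.0356 -0.0727 -0.4534  0.7986  0.4619 -0.8382] z [ 0.3255  0.4575 -0.8275] y [-0.8217  0.5698 -0.0082] tilt 34.2 az 54.6 [0.4678 0.152  0.2498] f [-0.0031  0.4505 -0.015 ]
```

```bash
cat > fit.py <<'E'
from h import *
import pickle
from scipy.optimize import least_squares
np.set_printoptions(precision=4,suppress=True)
L=pickle.load(open("views.pkl","rb"));KS=["blue","yellow","green","red"]
obs=[]
for c,q in L:
    o=c["obs"];T=np.eye(4);T[:3,:3]=R.from_quat(o["tool_rot"]).as_matrix();T[:3,3]=o["eef_pos"]
    E=np.linalg.inv(T@np.array(c["T_tool_cam"]))
    for k,p in q.items(): obs.append((E,np.array(c["camera_matrix"],float),np.array(c["dist_coeffs"],float),KS.index(k),p))
C=np.array([[1,1],[1,-1],[-1,-1],[-1,1]],float)
def rot(p): return R.from_euler("ZYX",p).as_matrix()  # yaw, pitch, roll
def res(p,full=False):
    c0=p[:3];M=rot(p[3:6]);a=p[6];d=p[7:11];h=p[11];u=np.array([-np.sin(a),np.cos(a),0]);r=[]
    for E,K,D,i,q in obs:
        w=(c0+.064*(i-1.5)*u+d[i]*M[:,2])[:,None]+M[:,:2]@(C.T*h)
        x=(E[:3,:3]@w+E[:3,3:]).T
        pr=cv2.projectPoints(x.reshape(-1,1,3),np.zeros(3),np.zeros(3),K,D)[0].reshape(-1,2)
        r.append((pr-q-0.0))
    r=np.array(r)
    if full:return r
    return np.r_[r.ravel(),(d+.006)/.003,(h-.021)/.0005]
s=least_squares(res,[.59,.22,.1,1.0,-.6,0,.95,-.006,-.006,-.006,-.006,.021],loss="soft_l1",x_scale=.01)
p=s.x;M=rot(p[3:6]);sd=np.sqrt(np.diag(np.linalg.inv(s.jac.T@s.jac)))
print("c0",p[:3],"ypr deg",np.degrees(p[3:6]),"row az-90",np.degrees(p[6]),"d",p[7:11],"h",p[11]);print("sd",sd)
print("key axis",M[:,2],"upslope",M[:,0],"y",M[:,1],"tilt",np.degrees(np.arccos(M[2,2])))
r=res(p,True);print("rms px",np.sqrt((r**2).mean()),"per key",[np.sqrt((r[[j for j,o in enumerate(obs) if o[3]==i]]**2).mean()) for i in range(4)])
u=np.array([-np.sin(p[6]),np.cos(p[6]),0])
for i in range(4): print(KS[i],"rim",p[:3]+.064*(i-1.5)*u,"top",p[:3]+.064*(i-1.5)*u+p[7+i]*M[:,2])
E
python3 fit.py
```

```text
c0 [0.6017 0.2259 0.0826] ypr deg [ 77.2623 -34.9185   0.5059] row az-90 53.99510615592234 d [-0.0059 -0.0072 -0.0051 -0.0059] h 0.02148345434061361
sd [0.0005 0.0011 0.0014 0.0109 0.0335 0.03   0.0057 0.0019 0.0019 0.0019
 0.002  0.0002]
key axis [-0.1176 -0.5602  0.8199] upslope [0.1808 0.7998 0.5724] y [-0.9765  0.2155  0.0072] tilt 34.921652504850925
rms px 0.9768473382843454 per key [np.float64(1.711385568170428), np.float64(0.5919651624504413), np.float64(0.47462255656103586), np.float64(0.558921283866799)]
blue rim [0.6794 0.1695 0.0826] top [0.68   0.1728 0.0778]
yellow rim [0.6276 0.2071 0.0826] top [0.6284 0.2111 0.0768]
green rim [0.5758 0.2447 0.0826] top [0.5764 0.2476 0.0785]
red rim [0.524  0.2824 0.0826] top [0.5247 0.2857 0.0778]
```

```bash
python3 -m creep '[0.02,-0.012,0,0.05,0,0.045,-0.024,0,0.1,0,0.07,-0.036,0,0.16,0,0.095,-0.048,0,0.22,0,0.12,-0.06,0,0.28,0,0.145,-0.072,0,0.34,0,0.17,-0.084,0,0.4,0,0.188,-0.0945,-0.003,0.4,0,0.188,-0.0945,-0.003,0.4,0,0.188,-0.0945,-0.003,0.4,0]'; python3 s.py; python3 v.py D; python3 fit.py
```

```text
clock: 19.72
eef_pos: [0.6559, 0.0568, 0.2446]
tool_rot: [-0.603, 0.742, 0.183, 0.23]
ft_force: [-1.0, -0.5, -0.7]
grip_width: 0.0002
grasp_force: 0.0
q [-0.1753  0.5127  0.3033  1.3345  0.5958 -1.5324] z [ 0.1199  0.5487 -0.8274] y [-0.9786  0.2057 -0.0054] tilt 34.2 az 77.7 [0.6559 0.0568 0.2446] f [-0.9749 -0.5084 -0.7059]
blue 1174 [[273.0, 151.0], [273.0, 184.0], [240.0, 184.0], [236.0, 149.0]]
yellow 1102 [[319.0, 164.0], [316.0, 197.0], [284.0, 197.0], [285.0, 164.0]]
green 925 [[360.0, 179.0], [356.0, 208.0], [325.0, 208.0], [328.0, 179.0]]
red 855 [[395.0, 190.0], [390.0, 218.0], [362.0, 218.0], [365.0, 190.0]]
c0 [0.6015 0.2256 0.082 ] ypr deg [ 79.1195 -39.6318  -2.2252] row az-90 53.97049417839869 d [-0.0061 -0.0072 -0.005  -0.0058] h 0.021057016730482922
sd [0.0006 0.0012 0.0014 0.0121 0.0374 0.0365 0.0052 0.0019 0.0019 0.002
 0.0021 0.0002]
key axis [-0.1584 -0.6186  0.7696] upslope [0.1454 0.7563 0.6379] y [-0.9766  0.2129 -0.0299] tilt 39.68396196041154
rms px 11.067546659993116 per key [np.float64(12.310946449349782), np.float64(11.369937862765918), np.float64(10.524109433145268), np.float64(9.918194767283305)]
blue rim [0.6791 0.1691 0.082 ] top [0.6801 0.1729 0.0773]
yellow rim [0.6273 0.2068 0.082 ] top [0.6285 0.2112 0.0765]
green rim [0.5756 0.2444 0.082 ] top [0.5764 0.2475 0.0782]
red rim [0.5238 0.2821 0.082 ] top [0.5247 0.2856 0.0776]
```

```bash
sed -i 's/KS.index(k),p))/KS.index(k),np.roll(p,-int(np.argmax(p.sum(1))),0)))/' fit.py; python3 fit.py
```

```text
c0 [0.6019 0.226  0.0823] ypr deg [ 77.4339 -34.9978   0.1563] row az-90 54.228131152844576 d [-0.0064 -0.0075 -0.0047 -0.0054] h 0.021477989574424976
sd [0.0004 0.001  0.0014 0.0088 0.0268 0.0244 0.0044 0.0019 0.0018 0.0019
 0.0019 0.0002]
key axis [-0.1221 -0.5604  0.8192] upslope [0.1782 0.7996 0.5735] y [-0.9764  0.216   0.0022] tilt 34.998064534728165
rms px 0.9472648060546591 per key [np.float64(1.6585596005220702), np.float64(0.5984439438165318), np.float64(0.47277556870886134), np.float64(0.5067253796845812)]
blue rim [0.6798 0.1698 0.0823] top [0.6806 0.1734 0.0771]
yellow rim [0.6278 0.2073 0.0823] top [0.6288 0.2115 0.0762]
green rim [0.5759 0.2447 0.0823] top [0.5765 0.2473 0.0785]
red rim [0.524  0.2821 0.0823] top [0.5247 0.2851 0.0779]
```

View pics/D.png

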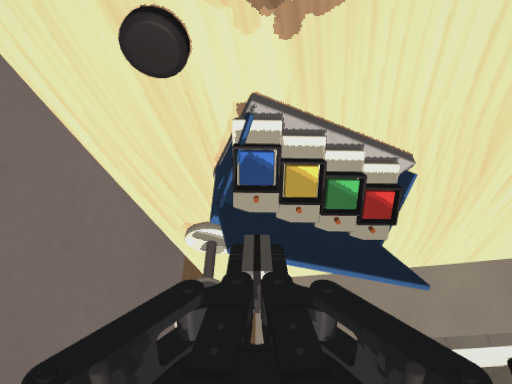

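The keys now appear axis-aligned: blue at (257,168), yellow (301,183), green (343,195), red (379,206). The tool azimuth therefore matches the key axes. I'll move down the blue key's axis to 15 mm above its rim.

```bash
python3 -m creep '[0.0037,0.0168,-0.0246,0,0,0.0073,0.0336,-0.0491,0,0,0.011,0.0504,-0.0737,0,0,0.0146,0.0672,-0.0983,0,0,0.0183,0.084,-0.1229,0,0,0.02,0.0945,-0.14,0,0,0.0215,0.102,-0.1516,0,0,0.0215,0.102,-0.1516,0,0,0.0215,0.102,-0.1516,0,0,0.0215,0.102,-0.1516,0,0]'; python3 s.py
```

```text
clock: 20.8
eef_pos: [0.677, 0.1599, 0.0972]
tool_rot: [-0.604, 0.741, 0.182, 0.231]
ft_force: [0.8, -0.2, 0.9]
grip_width: -0.0
grasp_force: 0.0
q [-0.0103  0.6174  0.0774  0.8896  0.582  -1.3368] z [ 0.1232  0.5485 -0.827 ] y [-0.979   0.2038 -0.0107] tilt 34.2 az 77.3 [0.677  0.1599 0.0972] f [ 0.813  -0.2031  0.9244]
```

```bash
cat > f.py <<'E'
from h import *
import sys
rim=dict(blue=(.6798,.1698,.0823),yellow=(.6278,.2073,.0823),green=(.5759,.2447,.0823))[sys.argv[1]]
M=np.array([[.1782,.7996,.5735],[-.9764,.216,.0022],[-.1221,-.5604,.8192]])
for _ in range(1):
    o=bot.get_obs();print("x,y,height over rim (mm)",np.round(M@(o["eef_pos"]-rim)*1e3,1),"force",np.round(M@o["ft_force"],1),"t",round(o["clock"],2))
E
python3 -m creep '[0,-0.001,-0.004,0,0,0.0007,0.002,-0.008,0,0,0.0012,0.0045,-0.012,0,0,0.0015,0.0066,-0.0148,0,0,0.0015,0.0066,-0.0148,0,0,0.0015,0.0066,-0.0148,0,0]' >/dev/null; python3 f.py blue
for i in 1 2; do python3 -m creep '[0.0001,0.0006,-0.0008,0,0,0.0002,0.0011,-0.0016,0,0]' >/dev/null; python3 f.py blue; done
```

```text
x,y,height over rim (mm) [-4.1  1.3  0.2] force [-0.5 -0.2  0.3] t 21.3
x,y,height over rim (mm) [-3.8  0.8 -1.2] force [-0.4  0.1 -0.3] t 21.47
x,y,height over rim (mm) [-3.8  1.  -3.3] force [-0.4 -0.2 -0. ] t 21.63
```

```bash
for i in 1 2 3 4; do python3 -m creep '[0.0001,0.0006,-0.0008,0,0,0.0002,0.0011,-0.0016,0,0]' >/dev/null; python3 f.py blue; done
```

```text
x,y,height over rim (mm) [-3.9  1.1 -5.3] force [ 0.6  0.  -0. ] t 21.8
x,y,height over rim (mm) [-3.9  1.1 -7.1] force [ 0.  -0.2  1.3] t 21.97
x,y,height over rim (mm) [-3.9  1.1 -9. ] force [0.3 1.  3.1] t 22.13
x,y,height over rim (mm) [ -3.9   1.1 -10.9] force [0.2 1.6 4.6] t 22.3
```

```bash
for i in 1 2; do python3 -m creep '[0.0001,0.0006,-0.0008,0,0,0.0002,0.0011,-0.0016,0,0]' >/dev/null; python3 f.py blue; done; for i in 1 2; do python3 -m creep '[0.0001,0.0003,-0.0004,0,0,0.0001,0.0006,-0.0008,0,0]' >/dev/null; python3 f.py blue; done
```

```text
x,y,height over rim (mm) [ -3.9   1.1 -12.9] force [-0.8  1.3  4.4] t 22.47
x,y,height over rim (mm) [ -3.9   1.  -14. ] force [-0.9  3.4 15. ] t 22.63
x,y,height over rim (mm) [ -3.8   1.  -14.1] force [-1.7  6.2 18.3] t 22.8
x,y,height over rim (mm) [ -3.8   1.  -14.2] force [-2.9  6.7 23.4] t 22.97
```

```bash
python3 -m creep '[-0.0005,-0.0022,0.0033,0,0,-0.0012,-0.0056,0.0082,0,0,-0.0024,-0.0112,0.0164,0,0,-0.0037,-0.0168,0.0246,0,0,-0.0037,-0.0168,0.0246,0,0]' ; python3 f.py blue; python3 -m creep '[-0.01,0.0075,0,0,0,-0.022,0.016,0,0,0,-0.034,0.0245,0,0,0,-0.046,0.033,0,0,0,-0.052,0.0375,0,0,0,-0.052,0.0375,0,0,0,-0.052,0.0375,0,0,0]' >/dev/null; python3 f.py yellow; python3 -c "
from h import *
c=cam('scene');c=cam('wrist');save(c,'E.png')"
```

```text
clock: 23.38
eef_pos: [0.6771, 0.1591, 0.0927]
tool_rot: [-0.604, 0.741, 0.181, 0.232]
ft_force: [0.6, 0.1, 0.0]
grip_width: 0.0002
grasp_force: 0.0
x,y,height over rim (mm) [-3.1  0.3 14.9] force [ 0.2 -0.5 -0.1] t 23.38
x,y,height over rim (mm) [-3.5  1.4 12.9] force [-0.2 -1.1 -0. ] t 23.97
```

```bash
python3 -m creep '[0.0005,0.0022,-0.0033,0,0,0.001,0.0045,-0.0066,0,0,0.0016,0.0073,-0.0106,0,0,0.0016,0.0073,-0.0106,0,0]' >/dev/null; python3 f.py yellow; for i in 1 2 3 4; do python3 -m creep '[0.0001,0.0006,-0.0008,0,0,0.0002,0.0011,-0.0016,0,0]' >/dev/null; python3 f.py yellow; done
```

```text
x,y,height over rim (mm) [-4.5  2.  -1.3] force [ 0.1  0.2 -0.7] t 24.4
x,y,height over rim (mm) [-3.9  1.5 -2.2] force [-0.3  0.1  0.2] t 24.57
x,y,height over rim (mm) [-3.7  1.4 -3.9] force [-0.3  0.9  0.3] t 24.73
x,y,height over rim (mm) [-3.7  1.5 -5.8] force [-0.2 -0.   0. ] t 24.9
x,y,height over rim (mm) [-3.7  1.5 -7.6] force [-0.9  0.1  2.1] t 25.07
```

```bash
for i in 1 2 3; do python3 -m creep '[0.0001,0.0006,-0.0008,0,0,0.0002,0.0011,-0.0016,0,0]' >/dev/null; python3 f.py yellow; done;  python3 -m creep '[0.0001,0.0003,-0.0004,0,0,0.0001,0.0006,-0.0008,0,0]' >/dev/null; python3 f.py yellow
```

```text
x,y,height over rim (mm) [-3.7  1.5 -9.6] force [0.1 0.  3.5] t 25.23
x,y,height over rim (mm) [ -3.7   1.5 -11.4] force [-0.3  0.4  3.5] t 25.4
x,y,height over rim (mm) [ -3.7   1.5 -13.5] force [-0.3  1.2  4.3] t 25.57
x,y,height over rim (mm) [ -3.7   1.5 -14.5] force [0.2 0.3 7.5] t 25.73
```

```bash
python3 -m creep '[0.0001,0.0003,-0.0004,0,0,0.0001,0.0006,-0.0008,0,0]' >/dev/null; python3 f.py yellow; python3 -m creep '[0,0.0002,-0.0003,0,0,0.0001,0.0003,-0.0004,0,0]' >/dev/null; python3 f.py yellow
```

```text
x,y,height over rim (mm) [ -3.7   1.4 -14.6] force [-1.3  3.3 14.5] t 25.9
x,y,height over rim (mm) [ -3.7   1.4 -14.6] force [-1.8  3.1 14.2] t 26.07
```

```bash
python3 -m creep '[-0.0005,-0.0022,0.0033,0,0,-0.0012,-0.0056,0.0082,0,0,-0.0024,-0.0112,0.0164,0,0,-0.0037,-0.0168,0.0246,0,0,-0.0037,-0.0168,0.0246,0,0]' >/dev/null; python3 f.py yellow; python3 -m creep '[-0.01,0.0075,0,0,0,-0.022,0.016,0,0,0,-0.034,0.0245,0,0,0,-0.046,0.033,0,0,0,-0.052,0.0375,0,0,0,-0.052,0.0375,0,0,0,-0.052,0.0375,0,0,0]' >/dev/null; python3 f.py green;  python3 -m creep '[0.0005,0.0022,-0.0033,0,0,0.001,0.0045,-0.0066,0,0,0.0016,0.0073,-0.0106,0,0,0.0016,0.0073,-0.0106,0,0]' >/dev/null; python3 f.py green; for i in 1 2 3; do python3 -m creep '[0.0001,0.0006,-0.0008,0,0,0.0002,0.0011,-0.0016,0,0]' >/dev/null; python3 f.py green; done
```

```text
x,y,height over rim (mm) [-3.   0.8 15.7] force [ 0.2 -1.  -0.2] t 26.48
x,y,height over rim (mm) [-3.4  1.8 13.8] force [-0.2  0.5  0.1] t 27.07
x,y,height over rim (mm) [-4.3  2.1 -0.3] force [-0.6 -0.2 -0.5] t 27.4
x,y,height over rim (mm) [-3.7  1.8 -1.3] force [-0.5  0.7  0.3] t 27.57
x,y,height over rim (mm) [-3.5  1.8 -3. ] force [-0.6  0.2  1.6] t 27.73
x,y,height over rim (mm) [-3.5  1.8 -4.8] force [-1.   0.1  2.6] t 27.9
```

```bash
for i in 1 2; do python3 -m creep '[0.0001,0.0006,-0.0008,0,0,0.0002,0.0011,-0.0016,0,0]' >/dev/null; python3 f.py green; done;  for i in 1 2; do python3 -m creep '[0.0001,0.0003,-0.0004,0,0,0.0001,0.0006,-0.0008,0,0]' >/dev/null; python3 f.py green; done
```

```text
x,y,height over rim (mm) [-3.5  1.8 -6.7] force [-0.2 -0.1  4. ] t 28.07
x,y,height over rim (mm) [-3.5  1.8 -8.7] force [-1.5 -0.3  3.6] t 28.23
x,y,height over rim (mm) [-3.5  1.8 -9.7] force [-1.1  0.3  5. ] t 28.4
x,y,height over rim (mm) [ -3.5   1.8 -10.6] force [-2.1  0.8 10.8] t 28.57
```

```bash
python3 -m creep '[0.0001,0.0004,-0.0006,0,0,0.0001,0.0004,-0.0006,0,0]' >/dev/null; python3 f.py green; for i in 1 2; do python3 -m creep '[0,0,0,0,0,0,0,0,0,0,0,0,0,0,0,0,0,0,0,0,0,0,0,0,0,0,0,0,0,0,0,0,0,0,0,0,0,0,0,0]' >/dev/null;python3 f.py green; done
python3 -m creep '[-0.0005,-0.0022,0.0033,0,0,-0.0012,-0.0056,0.0082,0,0,-0.0024,-0.0112,0.0164,0,0,-0.0037,-0.0168,0.0246,0,0,-0.0073,-0.0336,0.0491,0,0,-0.011,-0.0504,0.0737,0,0,-0.0146,-0.0672,0.0983,0,0,-0.0183,-0.084,0.1229,0,0,-0.0207,-0.095,0.139,0,0,-0.0207,-0.095,0.139,0,0]'; python3 -m creep '[0,-0.02,0.01,0,0,0,-0.04,0.02,0,0,0,-0.04,0.02,0,0,0,-0.04,0.02,0,0]'
python3 - <<'E'
from h import *
import json
c=cam("wrist");save(c,"F.png");im=c["pixels"];
d=cv2.imread("pics/D.png");f=im[...,::-1]
def crop(i,b):return cv2.resize(i[b[1]:b[3],b[0]:b[2]],(400,300),interpolation=cv2.INTER_CUBIC)
t=cam("top");save(t,"top9.png");o=cv2.imread("pics/top1.png");g=t["pixels"][...,::-1]
cv2.imwrite("pics/cmp.png",np.vstack([np.hstack([crop(d,(200,90,440,270)),crop(f,(150,60,450,285))]),np.hstack([crop(o,(110,80,430,320)),crop(g,(110,80,430,320))])]))
E
```

```text
x,y,height over rim (mm) [ -3.5   1.7 -10.6] force [-0.8  2.  11.5] t 28.73
x,y,height over rim (mm) [ -3.5   1.7 -10.6] force [-1.5  2.  10.9] t 29.4
x,y,height over rim (mm) [ -3.5   1.7 -10.6] force [-1.9  2.2 12.3] t 30.07
clock: 30.9
eef_pos: [0.556, 0.1522, 0.2148]
tool_rot: [-0.604, 0.741, 0.18, 0.234]
ft_force: [0.3, -0.3, 0.3]
grip_width: 0.0
grasp_force: 0.0
clock: 31.23
eef_pos: [0.5541, 0.1135, 0.2296]
tool_rot: [-0.603, 0.741, 0.182, 0.231]
ft_force: [-0.4, 0.1, -0.0]
grip_width: 0.0
grasp_force: 0.0
```

View pics/cmp.png

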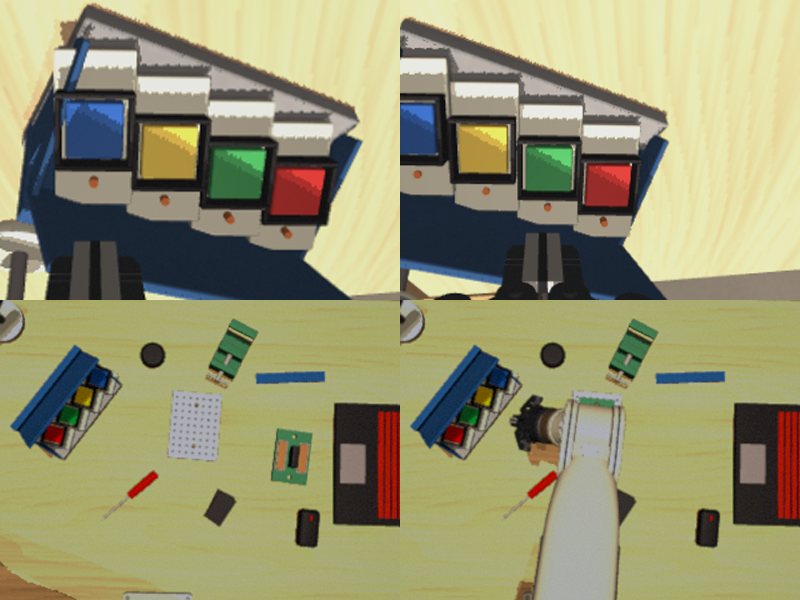

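The keys have sprung back, the bystanders haven't moved and the plate is seated. The three pressed keys' tell-tales look sunk compared with the earlier view. I'm handing the job in.

```bash
python3 -c "
from workcell import bot
print(bot.job_done())"
```

```text
the job is handed in; nothing more can be done
None
```

The job is handed in at about 31 s: the nest plate lies flush over both pins and is released, and blue, yellow and green were each pressed to the stop in order, with green held down over a second. Peak press force was about 23 N on blue, I never went to the red key, and the other objects look unmoved in the final picture; the hand-in returned no verdict.

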